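# Push the last box into the sprung box rack

## Task

The box rack on the bench has room for five boxes of caps and holds four, with a gap before the last one that is too narrow for the fifth. Take the spare box, work it into that gap by easing the neighbours apart against the rack's sprung side plate, and push it fully home against the back stop, so that all five stand upright in one tight, flush row. Card boxes dent, so go gently and feel your way: never shove hard on a jammed box, never topple a neighbour, and leave the other things on the bench where they are.

Things in the scene. Friction and masses are not known exactly. Their poses are not given: they have to be found in the camera images.
- spare_box_centre (a point): centre (74 mm up) of the spare white card box standing on the bench outside the rack: 70 mm along its x, 39 mm thick along its y, 148 mm tall, square edges, rigid, 0.13 to 0.25 kg. It goes in with its x axis along the rack's x (either way round), its 39 mm along the row. Pressing it on the others or the rack with over 25 N dents it
- rack: grey steel box rack fixed to the bench, open in front and above. Origin on the bench; x points from its open front to its back, y along the row to the left, z up. In its frame: floor 4 mm thick from x = -0.060; back stop face at x = 0.040; fixed left cheek, inner face y = 0.105, from x = -0.051; spring barrels at right reach to y = -0.18. At most 142 mm high; boxes in it stand to 152 mm, home with their front faces at x = -0.030
- rack_slot (a point): where the spare box's centre must end up, home in the full tight row: x = 0.005, y = -0.0315, z = 0.078 in the rack's frame (fourth of five from the left). Fixed to the rack, axes as the rack's. At the start row_box_4 stands partly in this place
- side_plate (a joint): travel (m) of the sprung side plate on the right of the row: 0 = out against its stop (start), grows as the row pushes it right (rack's -y), hard stop at 0.020. Rubber face at y = -0.075 minus this, 42 to 142 mm up. Spring: 3 N at 0, 5.4 N at 0.020. About 0.015 with five boxes; with four the row has 24 mm of slack, 19 to 22 mm of it in the gap between row_box_3 and row_box_4
- row_box_1_centre (a point): white card box 1 of the row, the leftmost, next to the fixed left cheek, same size as the spare box (70 x 39 x 148 mm), standing loose on the rack's floor; this point is its centre, half-way up. Axes as for the spare box. It may stand up to 3 mm in front of the back stop and a little askew.
- row_box_2_centre (a point): white card box 2 of the row, second from the left, same size as the spare box (70 x 39 x 148 mm), standing loose on the rack's floor; this point is its centre, half-way up. Axes as for the spare box. It may stand up to 3 mm in front of the back stop and a little askew.
- row_box_3_centre (a point): white card box 3 of the row, on the left of the gap, same size as the spare box (70 x 39 x 148 mm), standing loose on the rack's floor; this point is its centre, half-way up. Axes as for the spare box. It may stand up to 3 mm in front of the back stop and a little askew.
- row_box_4_centre (a point): white card box 4 of the row, the rightmost, between the gap and the sprung side plate, same size as the spare box (70 x 39 x 148 mm), standing loose on the rack's floor; this point is its centre, half-way up. Axes as for the spare box. It may stand up to 3 mm in front of the back stop and a little askew.
- pliers: red-handled pliers, 66x191x13 mm, lying on the bench; origin on the underside at the middle; bystander
- tape_measure: yellow tape measure, 64x69x32 mm, on the bench; origin at the centre of its underside; bystander
- mug: white mug with a handle, 83x115x86 mm, on the bench; origin at the centre of its underside; bystander
- marker: red marker pen, 17x137x17 mm, lying on the bench; origin at its underside, mid-length; bystander
Mind the look-alikes: they are no part of the job. What is shaped like the part that bears row_box_1_centre but blue or purple is not meant.

How it is judged (in metres and radians):
At the end, for the whole second after the job is handed in: All five boxes upright (3 deg) on the rack floor (3 mm), in their places along the tight row (5 mm), side plate joint above 0.012; the spare fourth from the left, square (0.06 rad) and within 3 mm of the back stop, the others within 7 mm of it; at rest (x of spare_box_centre in the frame of rack above 0.002 m and y of spare_box_centre in the frame of rack between -0.0365 and -0.0265 m and z of spare_box_centre in the frame of rack between 0.075 and 0.081 m and angle between each of spare_box_centre, row_box_1_centre, row_box_2_centre, row_box_3_centre, row_box_4_centre's own z axis and vertical below 0.05 rad and angle between the y axis of spare_box_centre and the y axis of rack, either way round below 0.06 rad and linear speed of spare_box below 0.01 m/s and value of joint side_plate above 0.012 m and x of each of row_box_1_centre, row_box_2_centre, row_box_3_centre, row_box_4_centre in the frame of rack above -0.002 m and y of row_box_1_centre in the frame of rack between 0.0805 and 0.0905 m and z of each of row_box_1_centre, row_box_2_centre, row_box_3_centre, row_box_4_centre in the frame of rack below 0.081 m and y of row_box_2_centre in the frame of rack between 0.0415 and 0.0515 m and y of row_box_3_centre in the frame of rack between 0.0025 and 0.0125 m and y of row_box_4_centre in the frame of rack between -0.0755 and -0.0655 m); the robot touches nothing.
It fails at once if the spare box is pressed against another box or the rack with more than 25 N (dented) (contact force between spare_box and row_box_1 above 25 N or contact force between spare_box and row_box_2 above 25 N or contact force between spare_box and row_box_3 above 25 N or contact force between spare_box and row_box_4 above 25 N or contact force between spare_box and rack above 25 N).
It fails at once if the gripper presses a box of the row with more than 25 N (contact force between the fingers and row_box_1 above 25 N or contact force between the fingers and row_box_2 above 25 N or contact force between the fingers and row_box_3 above 25 N or contact force between the fingers and row_box_4 above 25 N).
It fails at once if a box of the row is tipped by more than 0.2 rad (angle between any of row_box_1_centre, row_box_2_centre, row_box_3_centre, row_box_4_centre's own z axis and vertical above 0.2 rad).
It fails at once if the pliers, tape measure, mug or marker is moved by more than 20 mm (distance of any of pliers, tape_measure, mug, marker from where it was at the start of the episode above 0.02 m).
It also fails if it takes over 67 s, if anything falls off the work surface, if the arm or the gripper's body presses on something with over 40 N, if the wrist force passes 120 N, or if a joint passes its speed limit or range.

## Robot

A 6-joint arm with a two-finger parallel gripper is mounted at the origin on a cart in front of the work surface, level with it; the furniture and walls round the work are solid. World frame = base frame: x ahead of the robot, y to its left, z up, the work surface at z = 0. Lengths are in mm, angles in rad, forces in N, time in s.
With the tool pointing down it reaches from about 300 to 775 mm from the base axis. Payload 14.6 kg.
Tool frame: the origin (TCP) lies on the centre line of the jaws, within the pads' length; the fingertips stand 22 mm ahead of it and the grasp point (between the pads) lies 3 mm ahead of it (manip.tcp_to_tips is the distance from the TCP to the fingertips, in mm); z points along the fingers, y is the direction in which the jaws open and shut (so a half turn about z gives the same grasp; the last joint's range is limited). The gripper opens to 94 mm and grips with 3 to 60 N. Pads are 16 mm wide; open, the fingers measure 119 mm over their backs; the gripper's body (75 mm by 177 mm) begins 78 mm behind the grasp point.
Start: joints at [1.205, 0.3, 1.521, -0, 1.321, -0.067], TCP at [161.903, 525.62, 227.446] pointing down, gripper open.
Joint ranges: [-3.03, 3.03], [-0.79, 2.21], [0.23, 2.52], [-1.04, 4.18], [0, 3.07], [-2.55, 2.55]. Speed limits (rad/s): [2.22, 2.22, 2.57, 3.14, 3.14, 3.14].

## Interface

Orientations are given as [roll, pitch, yaw] about the fixed x, y, z axes, in that order (R = Rz(yaw) Ry(pitch) Rx(roll)).
In Python, from cell import manip, vision, workorder gives the robot as it stands.
- The arm moves only by the tool carry_out, never from a script. Its argument "deltas" is a list of rows, each a list of 3 entries, a list of its own where there are three numbers: the shift along the tool's x, y, z in cm, then the turn about the tool's z in degrees, then the opening, from 0 (shut) to 1 (fully open). A call has 1 to 20 rows; each row shifts and turns the commanded pose from where the row before left it, along the tool's axes as they then stand; what a row does not reach is not made up. A row lasts 1/12 s, in which the tool goes at most 41.7 mm and 7.16 degrees, less where a joint would pass 70% of its speed; a pose out of reach is approached as far as the arm can. A call with a gripper value outside its range is refused whole. The fingers move at their own pace and stop on an object; "grip_force" is the grip in N (left out, the last holds). Time passes only in rows, so rows that do not move let the fingers close. It gives the time, the measured TCP pose, the force and the opening at its end, in the units of the state.
- manip.read_state(): the state, without advancing time (a new reading comes with each control period).
- vision.camera(name): name is "side" or "top"; returns (picture, depth): 480x640x3 uint8, red, green, blue; 480x640 float32, mm along the optical axis (not along the pixel's ray), 0 where there is no reading.
- vision.calibration(name): a dict with "mtx" (3x3 intrinsics, pixels), "eye" and "orientation" of the camera in the world. Camera axes: x right, y down, z forward; pixel columns grow to the right and rows downward; lengths in mm; the calibration is good to about 2 mm. A picture is of the moment at which its call begins. calibration takes no time and is no camera call.
- workorder.sign_off(): hands the job in, once; it reports no verdict.
The state is a dict: "clock": time; "joints": joint angles; "qd": joint speeds; "effort": joint torques, N m; "eef_pos": TCP position; "eef_rot": TCP orientation; "wrist_force": force on the tool from outside, world axes, zero at the start; "moment": the same for the moment, N m; "finger_gap": finger opening in mm.
Only numpy, scipy, OpenCV 4.12 (cv2) and the standard library are available. Lean on these libraries where they do the work, as an engineer would, in place of code of your own. Each camera call takes 0.05 s, during which the arm holds its last target.

## Working session

There is one attempt and no reset: what is moved stays moved. The work goes in short steps, Python scripts to look and compute and a tool call to move; the robot and the scene stay as the last step left them, time stands still between calls to the robot, and variables do not carry over. Pictures are saved under pics/ and viewed, and the job is handed in when it is done.

Besides the shell and the picture viewer there is one more tool, called after "Call:" by a JSON object that holds its "op" and its "data". carry_out: Moves the arm, as the interface text tells. Its arguments: {"type":"object","properties":{"deltas":{"type":"array","items":{"type":"array"}},"grip_force":{"type":"number"}},"required":["deltas"]}

```bash
ls; mkdir -p pics
python3 - <<'E'
from cell import manip,vision,workorder
import cv2,numpy as np
print(manip.read_state())
for n in("top","side"):
    p,d=vision.camera(n); cv2.imwrite(f"pics/{n}0.png",p[:,:,::-1]); np.save(f"pics/{n}0.npy",d); print(vision.calibration(n))
E
```

```text
pics
{'clock': 0.0, 'joints': array([ 1.20539742e+00,  3.00475044e-01,  1.52155413e+00,  1.37128223e-06,
        1.32072384e+00, -6.65997023e-02]), 'qd': array([-0.00018421,  0.00166197,  0.00052904, -0.00064301, -0.00017103,
        0.00016472]), 'effort': array([-1.64157915e-03, -5.31801724e+01, -3.52733588e+01,  7.07681640e-02,
        2.44228105e-02, -9.91807929e-05]), 'eef_pos': array([161.82400114, 525.41118819, 226.89556168]), 'eef_rot': array([-3.14043495e+00, -7.85478022e-05,  2.84279306e+00]), 'wrist_force': array([ 0.16993558, -0.40852963, -0.3710361 ]), 'moment': array([ 0.00786245, -0.0070024 , -0.00948848]), 'finger_gap': 94.12798736058913}
{'mtx': array([[623.74975313,   0.        , 321.23375714],
       [  0.        , 623.74975313, 241.97344047],
       [  0.        ,   0.        ,   1.        ]]), 'eye': array([ 145.32974676, -313.59080597, 1609.48795072]), 'orientation': array([-2.84218041e+00, -1.54824260e-03, -1.12090368e+00])}
{'mtx': array([[443.04266185,   0.        , 312.87018687],
       [  0.        , 443.04266185, 249.44627073],
       [  0.        ,   0.        ,   1.        ]]), 'eye': array([ 221.84426206, -887.23834149,  405.27816943]), 'orientation': array([-1.93705999e+00,  3.97582093e-04, -4.08046114e-01])}
```

View pics/top0.png

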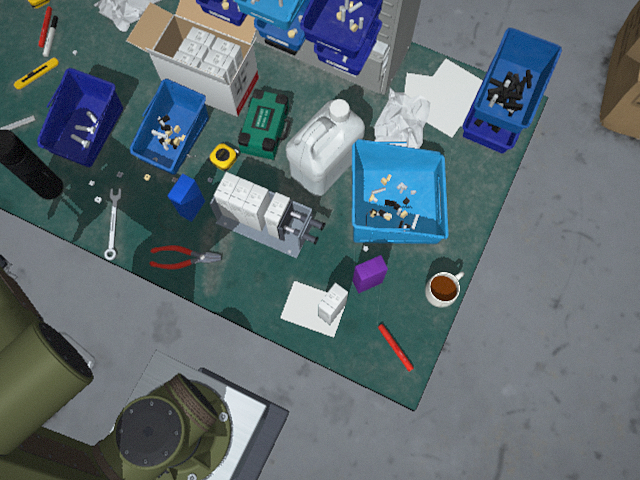

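View pics/side0.png

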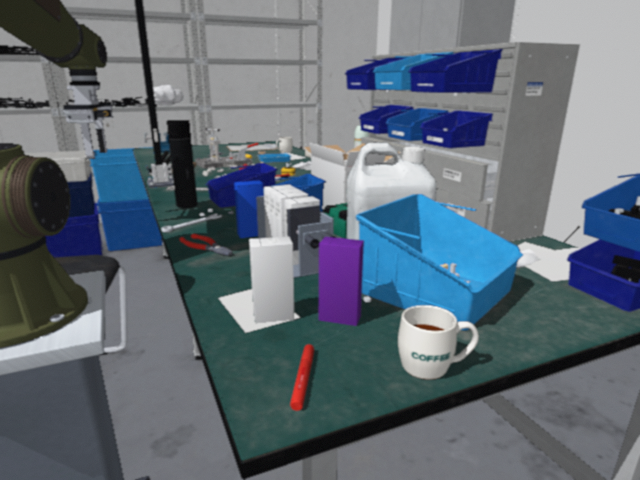

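Candidates in the top view: the lone white box at (332,303), the purple one at (370,273), the blue one at (185,197), the four row boxes around (250,205), and the small white boxes in the carton at (205,60). The lone white box standing on the paper fits the description. I'll check it in a close crop.

```bash
cat > h.py <<'E'
import numpy as np,cv2
from scipy.spatial.transform import Rotation as R
from cell import manip,vision,workorder
def cal(n):
    c=vision.calibration(n); return c['mtx'],np.array(c['eye']),R.from_euler('xyz',c['orientation']).as_matrix()
def cloud(n,d):
    K,e,M=cal(n); v,u=np.mgrid[:480,:640]; 
    return (np.stack([(u-K[0,2])/K[0,0]*d,(v-K[1,2])/K[1,1]*d,d],-1)@M.T)+e
def plane(n,u,v,z):
    K,e,M=cal(n); r=M@np.array([(u-K[0,2])/K[0,0],(v-K[1,2])/K[1,1],1]); return e+r*(z-e[2])/r[2]
def proj(n,P):
    K,e,M=cal(n); c=(np.atleast_2d(P)-e)@M; return (c/c[:,2:])@K.T
E
python3 - <<'E'
from h import *
p=cv2.imread('pics/top0.png'); 
a=cv2.resize(p[160:260,200:340],None,fx=5.5,fy=5.5,interpolation=2); cv2.imwrite('pics/ra.png',a)
b=cv2.resize(p[270:340,275:375],None,fx=7,fy=7,interpolation=2); cv2.imwrite('pics/sp.png',b)
d=np.load('pics/top0.npy');C=cloud('top',d)
for (u0,u1,v0,v1,lo,hi) in [(300,360,275,330,130,160),(205,300,165,240,140,165),(205,330,165,260,100,145)]:
    Z=C[v0:v1,u0:u1]; m=(Z[...,2]>lo)&(Z[...,2]<hi)&(d[v0:v1,u0:u1]>0)
    P=Z[m]; print(len(P),P.mean(0),np.median(P[:,2]),cv2.minAreaRect(P[:,:2].astype(np.float32)))
s=cv2.imread('pics/side0.png'); cv2.imwrite('pics/sc.png',cv2.resize(s[170:340,210:380],None,fx=3.5,fy=3.5,interpolation=2))
E
```

```text
513 [ 437.62992231 -205.86415682  147.58143572] 148.22394709606306 ((463.3212890625, -210.04420471191406), (40.045291900634766, 121.6482162475586), 78.68046569824219)
1833 [582.6060432   88.90616577 151.62802876] 151.99450025398755 ((627.2222290039062, 80.71480560302734), (196.76116943359375, 169.704345703125), 89.53372955322266)
1114 [597.02445794  28.82121548 121.94730445] 120.91608980459785 ((625.0045776367188, 52.09166717529297), (189.51380920410156, 289.9939880371094), 9.873456954956055)
```

View pics/ra.png

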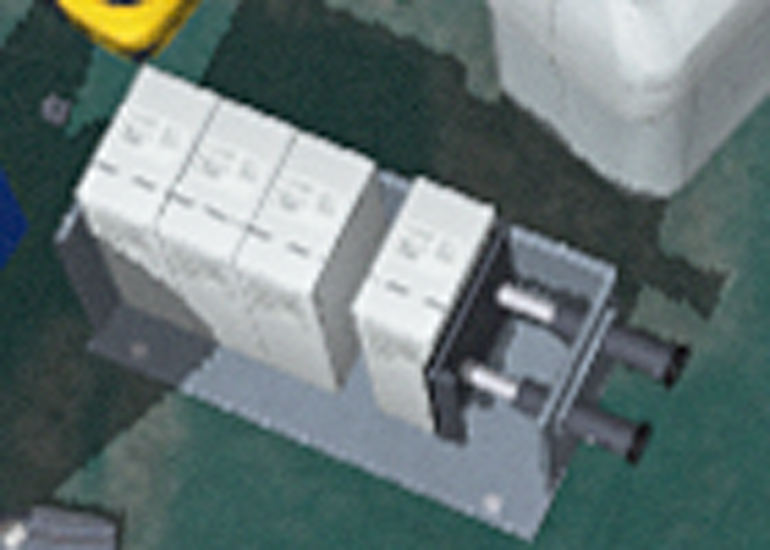

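View pics/sp.png

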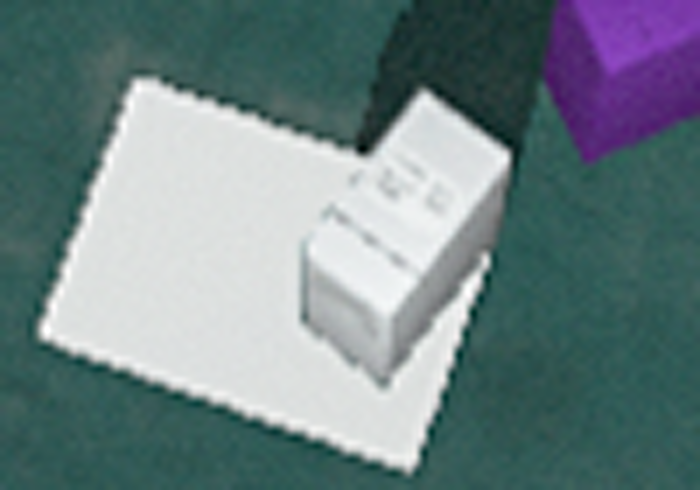

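View pics/sc.png

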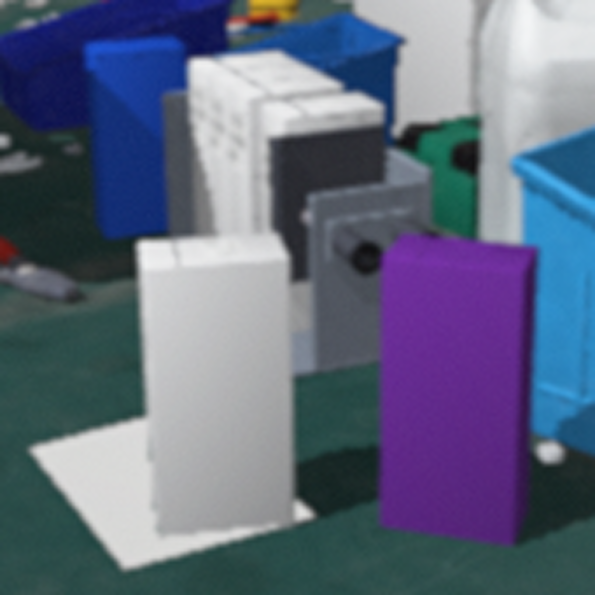

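The crops confirm it: the spare is the white box on the paper, with top corners at crop pixels (425,90), (512,155), (395,310) and (305,245). The rack row shows three boxes, a gap, then one box against the sprung plate.

Run:
```python
from h import *
def w(x,y,f,u0,v0,z): return plane('top',(x+.5)/f-.5+u0,(y+.5)/f-.5+v0,z)[:2]
S=[w(*q,7,275,270,148) for q in [(425,90),(512,155),(395,310),(305,245)]]
print(np.round(S,1),np.mean(S,0))
for i in range(4): e=S[(i+1)%4]-S[i]; print(np.linalg.norm(e),np.degrees(np.arctan2(e[1],e[0])))
pts=dict(b1bl=(147,64),b1fl=(78,203),b12b=(219,97),b12f=(157,229),b23b=(297,129),b23f=(235,260),b3br=(380,162),b3fr=(315,292),b4bl=(417,178),b4br=(497,211),b4fl=(355,302),b4fr=(432,338))
W={k:w(*q,5.5,200,160,152) for k,q in pts.items()}
for k in W: print(k,W[k].round(1))
f=W['b3fr']-W['b1fl'];b=W['b3br']-W['b1bl']
print(np.linalg.norm(f),np.linalg.norm(b),[np.degrees(np.arctan2(e[1],e[0])) for e in(f,b,W['b4br']-W['b1bl'],W['b4fr']-W['b1fl'])])
for a,c in (('b1fl','b1bl'),('b12f','b12b'),('b23f','b23b'),('b3fr','b3br'),('b4fl','b4bl'),('b4fr','b4br')):
    e=W[c]-W[a]; print(np.linalg.norm(e),np.degrees(np.arctan2(e[1],e[0])))
for q in [(90,348),(530,541)]: print('floorfront',w(*q,5.5,200,160,4))
```

```text
[[ 475.6 -194.1]
 [ 468.  -230.7]
 [ 402.2 -217.7]
 [ 409.1 -180.6]] [ 438.71540986 -205.77500257]
37.355190495603644 -101.82264109055193
67.00831857485133 168.85615501511919
37.771646840221756 79.57114912211959
67.92347859454154 -11.494872881610855
b1bl [615.7 178.1]
b1fl [541.6 173.8]
b12b [615.6 140.5]
b12f [546.2 135.4]
b23b [617.2 100.9]
b23f [548.3  96.6]
b3br [619.3  59.3]
b3fr [550.4  56.9]
b4bl [619.6  40.5]
b4br [6.211e+02 5.000e-01]
b4fl [554.   38.4]
b4fr [553.8  -0.6]
117.20277161958435 118.84385704214478 [np.float64(-85.70359782666168), np.float64(-88.28095250386713), np.float64(-88.25104178615203), np.float64(-86.00030848472825)]
74.17813079579643 3.3555588317807303
69.64601079911667 4.196345197179898
68.99013034844072 3.636962045288521
68.878416871554 2.017496433158397
65.63778842950603 1.8317320845805476
67.2931474726904 0.9125913836385843
floorfront [517.06612128 181.02541655]
floorfront [523.03984029 -58.92318719]
```

```bash
cat >> h.py <<'E'
def edge(g,a,b,hw=5,trim=.12):
    """sub-pixel line through the strongest gradient near segment a-b (full-image px)"""
    a=np.array(a,float);b=np.array(b,float);t=(b-a)/np.linalg.norm(b-a);n=np.array([-t[1],t[0]])
    P=[];s=np.arange(-hw,hw+.01,.25)
    for k in np.linspace(trim,1-trim,40):
        q=a+(b-a)*k; xy=(q+s[:,None]*n).astype(np.float32)
        pr=cv2.remap(g,xy[None,:,0],xy[None,:,1],cv2.INTER_LINEAR)[0]
        gr=np.abs(np.gradient(cv2.GaussianBlur(pr[None],(0,0),3)[0])); i=gr.argmax(); P.append(xy[i])
    P=np.array(P); vx,vy,x,y=cv2.fitLine(P,cv2.DIST_HUBER,0,.01,.01).ravel()
    return np.array([x,y]),np.array([vx,vy])
def cross(l,m):
    k=np.linalg.solve(np.c_[l[1],-m[1]],m[0]-l[0]); return l[0]+k[0]*l[1]
E
python3 - <<'E'
from h import *
g=cv2.cvtColor(cv2.imread('pics/top0.png'),cv2.COLOR_BGR2GRAY).astype(np.float32)
F=lambda f,u0,v0:(lambda x,y:((x+.5)/f-.5+u0,(y+.5)/f-.5+v0))
s=F(7,275,270); r=F(5.5,200,160)
def wl(l,z): 
    p=plane('top',*l[0],z)[:2];q=plane('top',*(l[0]+20*l[1]),z)[:2];d=q-p; return p,np.degrees(np.arctan2(d[1],d[0]))
c=[s(425,90),s(512,155),s(395,310),s(305,245)]
L=[edge(g,c[i],c[(i+1)%4],3) for i in range(4)]
C=[cross(L[i-1],L[i]) for i in range(4)]
W=np.array([plane('top',*q,148)[:2] for q in C]); print('spare',W.round(1),W.mean(0))
for i in range(4): e=W[(i+1)%4]-W[i]; print(np.linalg.norm(e).round(1),np.degrees(np.arctan2(e[1],e[0])).round(1))
fl=edge(g,r(190,392),r(530,541),4); print('floor front (z4,z0)',wl(fl,4),wl(fl,0))
fr=edge(g,r(80,203),r(315,292),3); bk=edge(g,r(147,64),r(380,162),3)
rt=edge(g,r(380,162),r(315,292),3); lf=edge(g,r(147,64),r(78,203),3)
for n,l in zip(('row front','row back','b3 right','b1 left'),(fr,bk,rt,lf)): print(n,wl(l,152))
for n,a,b in (('b4 L',(417,178),(355,302)),('b4 R',(497,211),(432,338)),('b4 F',(355,302),(432,338)),('b4 B',(417,178),(497,211))):
    print(n,wl(edge(g,r(*a),r(*b),3),152))
d=np.load('pics/top0.npy');P=cloud('top',d)
hsv=cv2.cvtColor(cv2.imread('pics/top0.png'),cv2.COLOR_BGR2HSV); m=(hsv[...,0]>130)&(hsv[...,0]<160)&(hsv[...,1]>120)
m2=m&(P[...,2]>140); print('purple',P[m2].min(0),P[m2].max(0))
# depth of back stop upper rim / row top
m=np.zeros_like(m); m[165:240,205:300]=1; q=P[m&(P[...,2]>149)&(P[...,2]<156)&(P[...,0]<640)&(d>0)]; print('rowtop',q.min(0),q.max(0), np.percentile(q,[2,98],axis=0))
E
```

```text
spare [[ 475.7 -192.4]
 [ 468.6 -231.4]
 [ 398.6 -217.6]
 [ 405.6 -179.7]] [ 437.11024897 -205.27932135]
39.6 -100.3
71.3 168.8
38.6 79.6
71.3 -10.3
floor front (z4,z0) (array([520.44914349,  32.77246117]), np.float64(-88.1464319286428)) (array([521.38373635,  33.63540945]), np.float64(-88.14643192864287))
row front (array([544.99754206, 113.12432302]), np.float64(-88.41682627843967))
row back (array([617.1014526 , 111.43242013]), np.float64(-88.21323277056766))
b3 right (array([585.65962179,  60.48935615]), np.float64(1.3991173357539555))
b1 left (array([579.38301589, 178.70247092]), np.float64(1.6402647945733293))
b4 L (array([592.42427035,  40.31089125]), np.float64(1.8381647912016343))
b4 R (array([ 5.85299843e+02, -4.47671736e-01]), np.float64(2.040330462059515))
b4 F (array([549.51279793,  21.02093447]), np.float64(-90.5096709581828))
b4 B (array([621.03800772,  20.479961  ]), np.float64(-87.87518755293658))
purple [  88.44183669 -396.9084457   140.22698884] [1110.76080028  619.17954162 1609.48795072]
rowtop [545.81677328  -6.60885052 149.00077058] [621.18415404 179.06580316 155.99122808] [[549.03155211   2.99196804 149.16366556]
 [617.4749335  175.07019814 155.78521647]]
```

```bash
cat >> h.py <<'E'
RY=np.radians(1.8); RO=np.array([579.6,74.0])
def st():
    s=manip.read_state(); yaw=s['eef_rot'][2]; return s,np.array(s['eef_pos']),yaw
def to_tool(target,yawt=None,pos=None,yaw=None):
    """cm in tool axes and deg about tool z to go from now (or pos,yaw) to target"""
    s,p,y=st(); p=p if pos is None else pos; y=y if yaw is None else yaw
    d=np.array(target)-p; x=np.array([np.cos(y),np.sin(y)]); yt=np.array([np.sin(y),-np.cos(y)])
    t=0 if yawt is None else -np.degrees((yawt-y+np.pi)%(2*np.pi)-np.pi)
    return np.round([d[:2]@x/10,d[:2]@yt/10,-d[2]/10,t],2)
def rack(p): 
    d=np.asarray(p)[:2]-RO; return np.array([d@[np.cos(RY),np.sin(RY)],d@[-np.sin(RY),np.cos(RY)]])
def world(q): 
    c,s=np.cos(RY),np.sin(RY); return RO+np.array([c*q[0]-s*q[1],s*q[0]+c*q[1]])
E
python3 - <<'E'
from h import *
print(to_tool([412.5,-200.7,227],np.radians(169.4)))
d=np.load('pics/top0.npy');P=cloud('top',d)
hsv=cv2.cvtColor(cv2.imread('pics/top0.png'),cv2.COLOR_BGR2HSV); m=(hsv[...,0]>130)&(hsv[...,0]<160)&(hsv[...,1]>120)&(d>0)&(np.abs(P[...,2]-148)<6)
print('purple',P[m].min(0),P[m].max(0))
# tall things between
m=(d>0)&(P[...,2]>180)&(P[...,2]<600)&(P[...,0]>250)&(P[...,0]<560)&(abs(P[...,1])<560); print(m.sum(),P[m].min(0) if m.any() else'')
E
```

```text
[-4.533e+01 -6.202e+01 -1.000e-02 -6.520e+00]
purple [ 383.04389355 -290.34664635  142.14443286] [585.19306223 619.17954162 153.96437028]
0
```

Call:
{"op": "carry_out", "data": {"deltas": [[[-2.27,-3.1,0],0,0.65],[[-2.27,-3.1,0],0,0.65],[[-2.27,-3.1,0],0,0.65],[[-2.27,-3.1,0],0,0.65],[[-2.27,-3.1,0],0,0.65],[[-2.27,-3.1,0],0,0.65],[[-2.27,-3.1,0],0,0.65],[[-2.27,-3.1,0],0,0.65],[[-2.27,-3.1,0],0,0.65],[[-2.27,-3.1,0],0,0.65],[[-2.27,-3.1,0],0,0.65],[[-2.27,-3.1,0],0,0.65],[[-2.27,-3.1,0],0,0.65],[[-2.27,-3.1,0],0,0.65],[[-2.27,-3.1,0],0,0.65],[[-2.27,-3.1,0],0,0.65],[[-2.27,-3.1,0],0,0.65],[[-2.27,-3.1,0],0,0.65],[[-2.27,-3.1,0],0,0.65],[[0,0,0],0,0.65]], "grip_force": 30}}

```text
clock: 1.77
eef_pos: [401.6, -168.8, 226.8]
eef_rot: [-3.141, -0.001, 2.839]
wrist_force: [-0.8, 0.1, 0.3]
finger_gap: 61.1
```

Run:
```python
from h import *
s,p,y=st(); print(p,np.degrees(y),s['finger_gap'],s['clock'],to_tool([412.5,-200.7,227],np.radians(169.4)))
p,d=vision.camera('top'); cv2.imwrite('pics/t1.png',p[:,:,::-1])
```

```text
[ 401.55180922 -168.76975684  226.79396205] 162.67536284698346 61.12521767583011 1.7667 [-2.   -2.72 -0.02 -6.72]
```

View pics/t1.png

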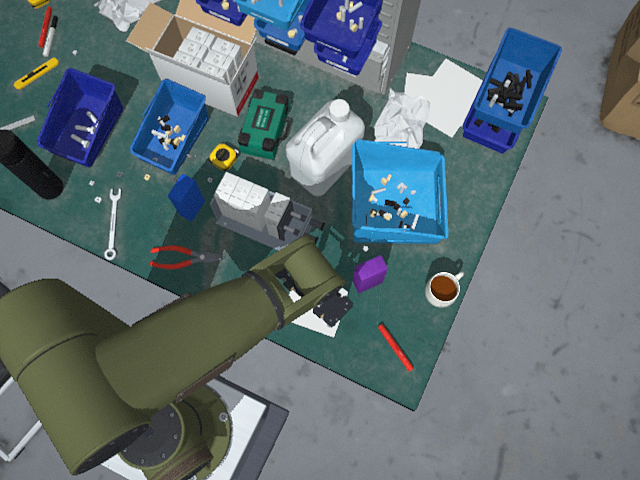

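Call:
{"op": "carry_out", "data": {"deltas": [[[-2.0,-2.72,0],-6.7,0.65],[[0,0,0],0,0.65],[[0,0,0],0,0.65]]}}

```text
clock: 2.07
eef_pos: [411.7, -196.0, 227.1]
eef_rot: [3.141, -0.001, 2.959]
wrist_force: [-0.2, -0.4, 0.6]
finger_gap: 61.3
```

Run:
```python
from h import *
s,p,y=st(); print(p,np.degrees(y),to_tool([412.5,-200.7,103],np.radians(169.4)),s['wrist_force'])
p,d=vision.camera('side'); cv2.imwrite('pics/s1.png',p[:,:,::-1])
```

```text
[ 411.65795349 -195.96498471  227.0751862 ] 169.5213910147775 [-0.17 -0.45 12.41  0.12] [-0.24256531 -0.39350328  0.6217721 ]
```

View pics/s1.png

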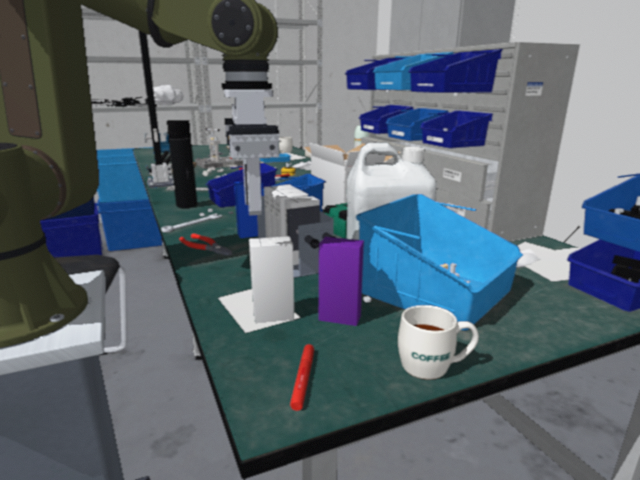

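Call:
{"op": "carry_out", "data": {"deltas": [[[-0.17,-0.45,0],0,0.65],[[0,0,2.0],0,0.65],[[0,0,2.0],0,0.65],[[0,0,2.0],0,0.65],[[0,0,2.0],0,0.65],[[0,0,2.0],0,0.65],[[0,0,1.4],0,0.65],[[0,0,1.0],0,0.65],[[0,0,0],0,0.65],[[0,0,0],0,0.65]]}}

```text
clock: 2.95
eef_pos: [412.8, -200.6, 103.8]
eef_rot: [3.142, -0.0, 2.96]
wrist_force: [0.2, 0.4, 0.3]
finger_gap: 61.3
```

Run:
```python
from h import *
s,p,y=st(); print(p,np.degrees(y),to_tool([412.5,-200.7,103],np.radians(169.4)),s['wrist_force'])
p,d=vision.camera('side'); cv2.imwrite('pics/s2.png',cv2.resize(p[130:350,180:400,::-1],None,fx=2.7,fy=2.7))
p,d=vision.camera('top'); cv2.imwrite('pics/t2.png',cv2.resize(p[240:360,260:400,::-1],None,fx=4,fy=4))
```

```text
[ 412.77748016 -200.57794416  103.78520655] 169.58267923156248 [ 0.03 -0.02  0.08  0.18] [0.23343829 0.38336433 0.33295629]
```

View pics/s2.png

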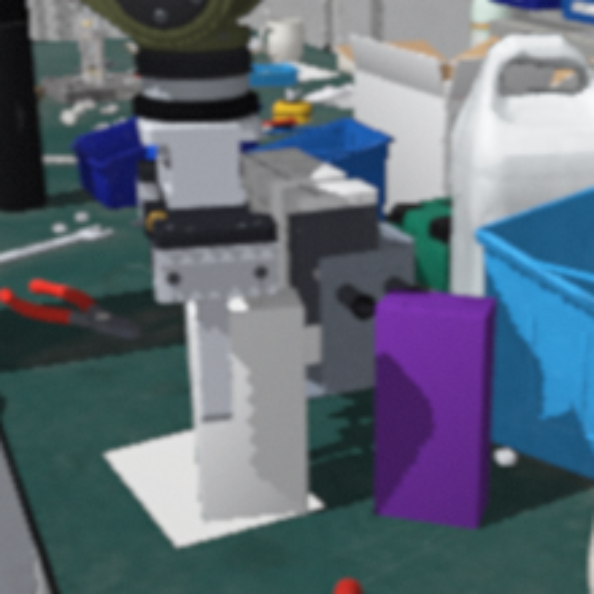

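View pics/t2.png

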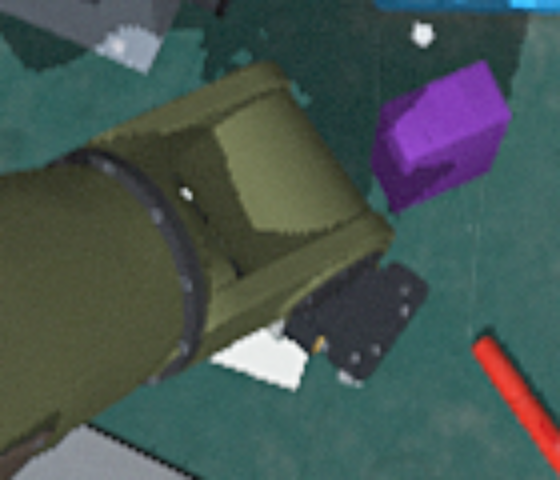

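The fingers straddle the rear end of the spare. Side crop: finger at (210,350), box at (250,410). Closing now.

Call:
{"op": "carry_out", "data": {"deltas": [[[0,0,0],0,0.3],[[0,0,0],0,0.3],[[0,0,0],0,0.3],[[0,0,0],0,0.3],[[0,0,0],0,0.3],[[0,0,0],0,0.3]], "grip_force": 30}}

```text
clock: 3.55
eef_pos: [412.7, -200.9, 103.7]
eef_rot: [-3.142, 0.0, 2.96]
wrist_force: [-1.2, 1.3, 4.8]
finger_gap: 39.3
```

Call:
{"op": "carry_out", "data": {"deltas": [[[0,0,-0.3],0,0.3],[[0,0,-0.7],0,0.3],[[0,0,-1.0],0,0.3],[[0,0,-0.5],0,0.3],[[0,0,0],0,0.3],[[0,0,0],0,0.3]]}}

```text
clock: 4.05
eef_pos: [412.8, -200.9, 128.9]
eef_rot: [-3.141, 0.001, 2.96]
wrist_force: [-0.5, -0.8, -1.1]
finger_gap: 39.2
```

Run:
```python
from h import *
s,p,y=st(); print(p,np.degrees(y),s['wrist_force'],s['moment'],s['finger_gap'])
p,d=vision.camera('side'); cv2.imwrite('pics/s3.png',cv2.resize(p[130:350,180:400,::-1],None,fx=2.7,fy=2.7))
```

```text
[ 412.80498143 -200.925069    128.85790935] 169.57995463921742 [-0.54364912 -0.76886399 -1.11163672] [-0.04295513  0.02442671  0.00789245] 39.15614355890885
```

View pics/s3.png

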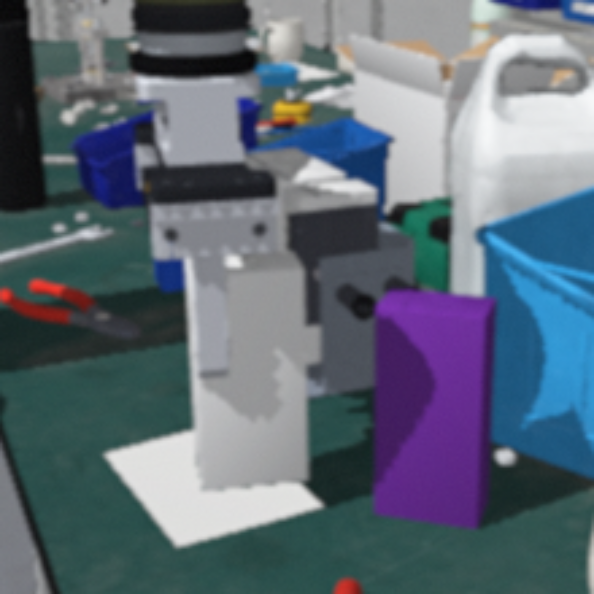

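```bash
cat >> h.py <<'E'
L=24.7; ZOFF=103.7
def tcp_for(cx,cy,phi,bottom):
    a=np.radians(phi); q=np.array([cx,cy])-L*np.array([np.cos(a),np.sin(a)]); w=world(q)
    return np.array([w[0],w[1],ZOFF+bottom]), np.pi+RY+a
def corner_tcp(ux,uy,phi,bottom):
    "tcp for leading right corner at rack (ux,uy)"
    a=np.radians(phi); c=np.array([ux,uy])-np.array([35*np.cos(a)+19.5*np.sin(a),35*np.sin(a)-19.5*np.cos(a)]); return tcp_for(*c,phi,bottom)
def where():
    s,p,y=st(); a=y-np.pi-RY; a=(a+np.pi)%(2*np.pi)-np.pi; c=rack(p)+L*np.array([np.cos(a),np.sin(a)])
    R2=np.array([[np.cos(a),-np.sin(a)],[np.sin(a),np.cos(a)]])
    F=s['wrist_force']; u=np.array([np.cos(RY),np.sin(RY)])
    print('t %.2f c'%s['clock'],c.round(1),'phi %.2f'%np.degrees(a),'R',(c+R2@[35,-19.5]).round(1),'L',(c+R2@[35,19.5]).round(1),'bot %.1f'%(p[2]-ZOFF),'F rack x %.1f y %.1f z %.1f'%(F[:2]@u,F[:2]@[-u[1],u[0]],F[2]),'gap %.1f'%s['finger_gap'])
E
python3 - <<'E'
from h import *
t,y=tcp_for(-85,-20.7,15,25); print(t,np.degrees(y),to_tool(t,y)); where()
E
```

```text
[471.64635349  43.50121429 128.7       ] 196.8 [-1.390e+00  2.510e+01 -2.000e-02 -2.722e+01]
t 4.10 c [-151.4 -274.7] phi -12.22 R [-121.3 -301.2] L [-113.1 -263. ] bot 24.8 F rack x -0.3 y -0.3 z -1.5 gap 39.0
```

Call:
{"op": "carry_out", "data": {"deltas": [[[-0.05,1.0,0],0,0.3],[[-0.12,2.2,0],0,0.3],[[-0.12,2.2,0],0,0.3],[[-0.12,2.2,0],0,0.3],[[-0.12,2.2,0],0,0.3],[[-0.12,2.2,0],0,0.3],[[-0.12,2.2,0],0,0.3],[[-0.12,2.2,0],0,0.3],[[-0.12,2.2,0],0,0.3],[[-0.12,2.2,0],0,0.3],[[-0.12,2.2,0],0,0.3],[[-0.14,2.1,0],0,0.3],[[0,0,0],-4.5,0.3],[[0,0,0],-4.5,0.3],[[0,0,0],-4.5,0.3],[[0,0,0],-4.5,0.3],[[0,0,0],-4.5,0.3],[[0,0,0],-4.7,0.3],[[0,0,0],0,0.3],[[0,0,0],0,0.3]]}}

```text
clock: 5.77
eef_pos: [471.5, 43.9, 128.2]
eef_rot: [3.141, -0.001, -2.851]
wrist_force: [0.4, 0.0, -0.5]
finger_gap: 38.8
```

Run:
```python
from h import *
where()
t,y=tcp_for(-85,-20.7,15,5.7); print(to_tool(t,y))
p,d=vision.camera('side'); cv2.imwrite('pics/s4.png',cv2.resize(p[130:330,180:400,::-1],None,fx=3,fy=3))
p,d=vision.camera('top'); cv2.imwrite('pics/t4.png',cv2.resize(p[150:300,190:360,::-1],None,fx=4,fy=4))
```

```text
t 5.77 c [-85.1 -20.3] phi 14.85 R [-46.3 -30.2] L [-56.3   7.5] bot 24.5 F rack x 0.4 y 0.0 z -0.5 gap 38.8
[-0.   -0.05  1.88 -0.15]
```

View pics/s4.png

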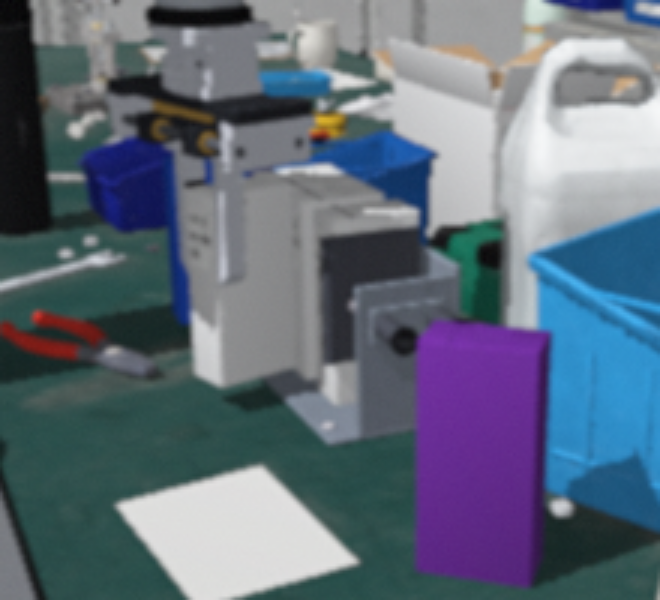

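View pics/t4.png

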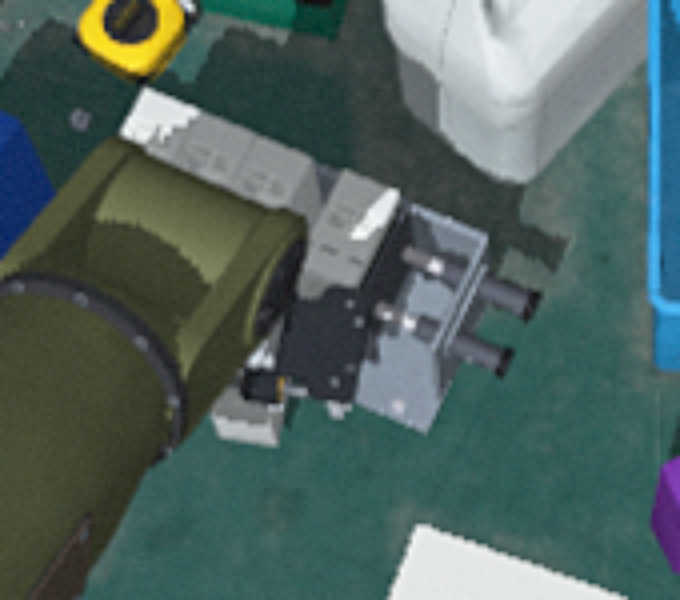

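Call:
{"op": "carry_out", "data": {"deltas": [[[0,0,0.6],0,0.3],[[0,0,0.7],0,0.3],[[0,0,0.55],0,0.3],[[0,0,0],0,0.3],[[-0.35,-0.1,0],0,0.3],[[-0.35,-0.1,0],0,0.3],[[-0.3,-0.1,0],0,0.3],[[0,0,0],0,0.3],[[0,0,0],0,0.3]]}}

```text
clock: 6.62
eef_pos: [482.4, 43.5, 110.0]
eef_rot: [-3.142, 0.0, -2.849]
wrist_force: [-0.6, 0.9, -1.0]
finger_gap: 39.1
```

Run:
```python
from h import *
where()
p,d=vision.camera('side'); cv2.imwrite('pics/s5.png',cv2.resize(p[160:300,210:350,::-1],None,fx=4,fy=4))
p,d=vision.camera('top'); cv2.imwrite('pics/t5.png',cv2.resize(p[170:270,210:330,::-1],None,fx=5,fy=5))
```

```text
t 6.62 c [-74.3 -21.1] phi 14.97 R [-35.4 -30.9] L [-45.5   6.8] bot 6.3 F rack x -0.6 y 0.9 z -1.0 gap 39.1
```

View pics/s5.png

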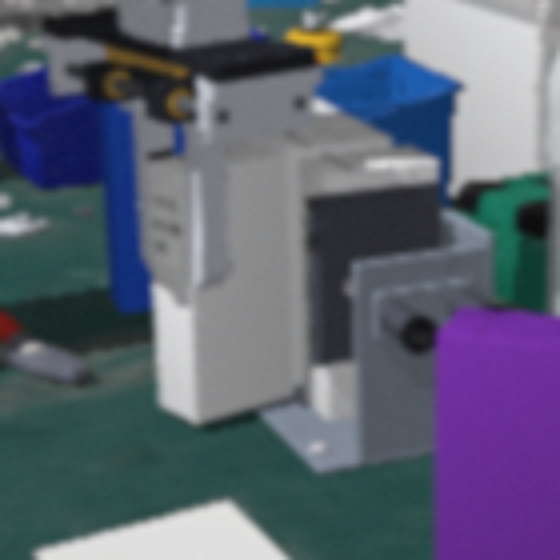

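View pics/t5.png

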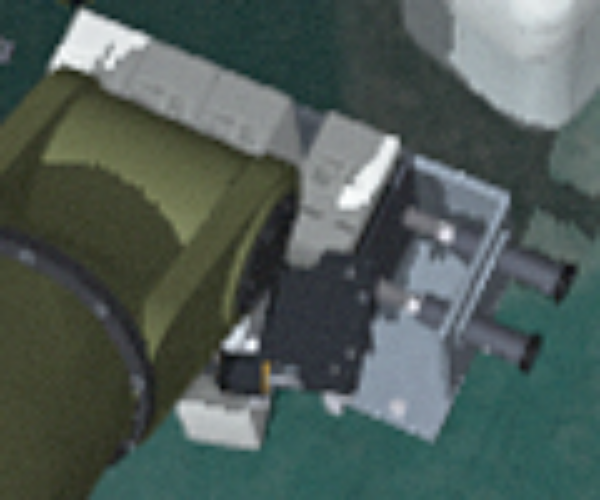

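The spare is lined up just in front of the gap (corner at side crop (300,270)) and upright. I'll feel my way forward.

Call:
{"op": "carry_out", "data": {"deltas": [[[-0.1,-0.03,0.05],0,0.3],[[-0.1,-0.02,0],0,0.3],[[-0.1,-0.03,0],0,0.3],[[0,0,0],0,0.3]]}}

```text
clock: 7.05
eef_pos: [485.5, 43.6, 109.5]
eef_rot: [-3.142, 0.0, -2.849]
wrist_force: [-0.9, 0.1, -1.1]
finger_gap: 39.0
```

Call:
{"op": "carry_out", "data": {"deltas": [[[-0.1,-0.03,0],0,0.3],[[0,0,0],0,0.3]]}}

```text
clock: 7.22
eef_pos: [486.5, 43.6, 109.5]
eef_rot: [-3.142, 0.0, -2.849]
wrist_force: [0.2, 0.0, -1.3]
finger_gap: 38.7
```

Call:
{"op": "carry_out", "data": {"deltas": [[[-0.1,-0.02,0],0,0.3],[[0,0,0],0,0.3]]}}

```text
clock: 7.38
eef_pos: [487.5, 43.7, 109.5]
eef_rot: [3.142, 0.0, -2.849]
wrist_force: [-1.0, 0.4, -1.3]
finger_gap: 38.9
```

Run:
```python
from h import *
where()
```

```text
t 7.38 c [-69.2 -21. ] phi 14.98 R [-30.3 -30.8] L [-40.4   6.9] bot 5.8 F rack x -1.0 y 0.4 z -1.3 gap 38.9
```

Call:
{"op": "carry_out", "data": {"deltas": [[[-0.08,-0.12,0],0,0.3],[[0.03,-0.1,0],0,0.3],[[0,0,0],0,0.3]]}}

```text
clock: 7.63
eef_pos: [488.5, 41.6, 109.4]
eef_rot: [-3.142, 0.0, -2.849]
wrist_force: [0.1, 1.2, -2.1]
finger_gap: 39.0
```

Call:
{"op": "carry_out", "data": {"deltas": [[[0.02,-0.1,0],0,0.3],[[0,0,0],0,0.3]]}}

```text
clock: 7.8
eef_pos: [488.5, 40.8, 109.4]
eef_rot: [3.141, -0.0, -2.849]
wrist_force: [0.0, 2.7, -2.2]
finger_gap: 38.8
```

Call:
{"op": "carry_out", "data": {"deltas": [[[0.03,-0.1,0],0,0.3],[[0,0,0],0,0.3]]}}

```text
clock: 7.97
eef_pos: [488.5, 39.8, 109.4]
eef_rot: [3.141, -0.0, -2.849]
wrist_force: [-1.2, 3.4, -1.2]
finger_gap: 39.0
```

Call:
{"op": "carry_out", "data": {"deltas": [[[0.03,-0.1,0],0,0.3],[[0,0,0],0,0.3]]}}

```text
clock: 8.13
eef_pos: [488.5, 38.7, 109.4]
eef_rot: [3.141, -0.0, -2.849]
wrist_force: [-0.5, 3.9, -1.2]
finger_gap: 39.1
```

Run:
```python
from h import *
where()
```

```text
t 8.13 c [-68.3 -26.1] phi 14.99 R [-29.5 -35.8] L [-39.6   1.8] bot 5.7 F rack x -0.3 y 4.0 z -1.2 gap 39.1
```

Contact with box 4 came at the expected place, and the plate yields at about 3–4 N. The row also has about 3 mm of slack on the left. I'll back out and use the mirrored yaw to nudge boxes 1–3 left first, which gives more margin before the plate's hard stop.

Call:
{"op": "carry_out", "data": {"deltas": [[[-0.08,0.3,0],0,0.3],[[0,0.1,0],0,0.3],[[0.6,0.16,0],0,0.3],[[0.7,0.18,0],0,0.3],[[0,0,0],5,0.3],[[0,0,0],5,0.3],[[0,0,0],5,0.3],[[0,0,0],5,0.3],[[0,0,0],5,0.3],[[0,0,0],5,0.3],[[0,0,0],0,0.3],[[0,0,0],0,0.3]]}}

```text
clock: 9.13
eef_pos: [474.3, 42.1, 109.5]
eef_rot: [-3.141, 0.0, 2.913]
wrist_force: [0.4, -0.3, -1.0]
finger_gap: 38.8
```

```bash
cat >> h.py <<'E'
def cornerL_tcp(ux,uy,phi,bottom):
    a=np.radians(phi); c=np.array([ux,uy])-np.array([35*np.cos(a)-19.5*np.sin(a),35*np.sin(a)+19.5*np.cos(a)]); return tcp_for(*c,phi,bottom)
E
python3 - <<'E'
from h import *
where()
t,y=cornerL_tcp(-40,-17.5,-15,5.7); print(to_tool(t,y)); 
t2,y2=cornerL_tcp(-30,-17.5,-15,5.7); print(to_tool(t2,y2,t,y)); 
t3,y3=cornerL_tcp(-30,-18.5,-15,5.7); print('1mm right',to_tool(t3,y3,t2,y2));
E
```

```text
t 9.13 c [-82.3 -34.9] phi -14.87 R [-53.5 -62.8] L [-43.5 -25.1] bot 5.8 F rack x 0.4 y -0.3 z -1.0 gap 38.8
[-0.14  0.83  0.01  0.13]
[-0.97  0.26 -0.   -0.  ]
1mm right [-0.03 -0.1  -0.   -0.  ]
```

Call:
{"op": "carry_out", "data": {"deltas": [[[-0.14,0.83,0],0,0.3],[[-0.5,0.13,0],0,0.3],[[0,0,0],0,0.3]]}}

```text
clock: 9.38
eef_pos: [484.0, 50.5, 109.6]
eef_rot: [3.141, 0.001, 2.913]
wrist_force: [0.7, -0.9, -2.1]
finger_gap: 38.8
```

Call:
{"op": "carry_out", "data": {"deltas": [[[-0.15,0.04,0],0,0.3],[[-0.15,0.04,0],0,0.3],[[-0.15,0.04,0],0,0.3],[[0,0,0],0,0.3]]}}

```text
clock: 9.72
eef_pos: [488.0, 50.2, 109.4]
eef_rot: [-3.142, 0.0, 2.911]
wrist_force: [-0.4, -0.0, -1.8]
finger_gap: 38.9
```

Call:
{"op": "carry_out", "data": {"deltas": [[[0.03,0.1,0],0,0.3],[[0.03,0.1,0],0,0.3],[[0.03,0.1,0],0,0.3],[[0,0,0],0,0.3]]}}

```text
clock: 10.05
eef_pos: [487.6, 53.5, 109.5]
eef_rot: [3.142, 0.0, 2.911]
wrist_force: [-0.2, 0.2, -1.2]
finger_gap: 39.0
```

Run:
```python
from h import *
where()
```

```text
t 10.05 c [-68.8 -24. ] phi -15.01 R [-40.  -51.9] L [-29.9 -14.2] bot 5.8 F rack x -0.2 y 0.2 z -1.2 gap 39.0
```

Call:
{"op": "carry_out", "data": {"deltas": [[[0.03,0.1,0],0,0.3],[[0,0,0],0,0.3]]}}

```text
clock: 10.22
eef_pos: [487.5, 54.5, 109.5]
eef_rot: [-3.142, -0.0, 2.911]
wrist_force: [-0.1, 0.2, -1.6]
finger_gap: 38.8
```

Call:
{"op": "carry_out", "data": {"deltas": [[[0.03,0.1,0],0,0.3],[[0,0,0],0,0.3]]}}

```text
clock: 10.38
eef_pos: [487.5, 55.5, 109.4]
eef_rot: [-3.141, -0.0, 2.911]
wrist_force: [-0.0, -0.0, -1.1]
finger_gap: 39.1
```

Call:
{"op": "carry_out", "data": {"deltas": [[[0.02,0.07,0],0,0.3],[[0,0,0],0,0.3]]}}

```text
clock: 10.55
eef_pos: [487.4, 56.2, 109.5]
eef_rot: [-3.141, -0.0, 2.911]
wrist_force: [-1.0, -0.9, -0.7]
finger_gap: 38.7
```

Run:
```python
from h import *
where()
```

```text
t 10.55 c [-68.8 -21.3] phi -15.02 R [-40.1 -49.2] L [-30.  -11.6] bot 5.8 F rack x -1.0 y -0.9 z -0.7 gap 38.7
```

Call:
{"op": "carry_out", "data": {"deltas": [[[0.02,0.07,0],0,0.3],[[0,0,0],0,0.3]]}}

```text
clock: 10.72
eef_pos: [487.4, 56.9, 109.5]
eef_rot: [-3.142, -0.0, 2.911]
wrist_force: [-1.5, -1.0, -1.5]
finger_gap: 39.1
```

Call:
{"op": "carry_out", "data": {"deltas": [[[0.02,0.07,0],0,0.3],[[0,0,0],0,0.3]]}}

```text
clock: 10.88
eef_pos: [487.4, 57.4, 109.5]
eef_rot: [-3.141, 0.0, 2.911]
wrist_force: [-0.6, -3.0, -1.1]
finger_gap: 38.4
```

Call:
{"op": "carry_out", "data": {"deltas": [[[0.02,0.06,0],0,0.3],[[0,0,0],0,0.3]]}}

```text
clock: 11.05
eef_pos: [487.4, 57.7, 109.5]
eef_rot: [-3.141, 0.0, 2.91]
wrist_force: [-1.4, -6.8, -1.6]
finger_gap: 38.9
```

Run:
```python
from h import *
where()
```

```text
t 11.05 c [-68.8 -19.8] phi -15.05 R [-40.1 -47.7] L [-30. -10.] bot 5.8 F rack x -1.6 y -6.8 z -1.6 gap 38.9
```

Boxes 1–3 are now snug to the left, with the force rising to 6.8 N. Next I'll back out and enter with positive yaw.

Call:
{"op": "carry_out", "data": {"deltas": [[[-0.06,-0.25,0],0,0.3],[[0.7,-0.19,0],0,0.3],[[0.6,-0.16,0],0,0.3],[[0,0,0],-4.5,0.3],[[0,0,0],-4.5,0.3],[[0,0,0],-4.5,0.3],[[0,0,0],-4.5,0.3],[[0,0,0],-4.5,0.3],[[0,0,0],-4.5,0.3],[[0,0,0],0,0.3],[[0,0,0],0,0.3]]}}

```text
clock: 11.97
eef_pos: [473.5, 55.4, 109.5]
eef_rot: [3.141, 0.0, -2.903]
wrist_force: [1.0, -0.5, -1.2]
finger_gap: 39.1
```

Run:
```python
from h import *
where()
t,y=corner_tcp(-40,-31.5,12,5.7); print(to_tool(t,y)); 
t2,y2=corner_tcp(-30,-31.5,12,5.7); print(to_tool(t2,y2,t,y)); 
t3,y3=corner_tcp(-30,-41.5,12,5.7); print('10mm right',to_tool(t3,y3,t2,y2)); 
p,d=vision.camera('side'); cv2.imwrite('pics/s6.png',cv2.resize(p[160:300,210:350,::-1],None,fx=4,fy=4))
```

```text
t 11.97 c [-82.5 -10.2] phi 11.85 R [-44.2 -22.1] L [-52.2  16.1] bot 5.8 F rack x 1.0 y -0.5 z -1.2 gap 39.1
[-0.21 -1.02  0.01 -0.15]
[-0.98 -0.21 -0.   -0.  ]
10mm right [ 0.21 -0.98 -0.   -0.  ]
```

View pics/s6.png

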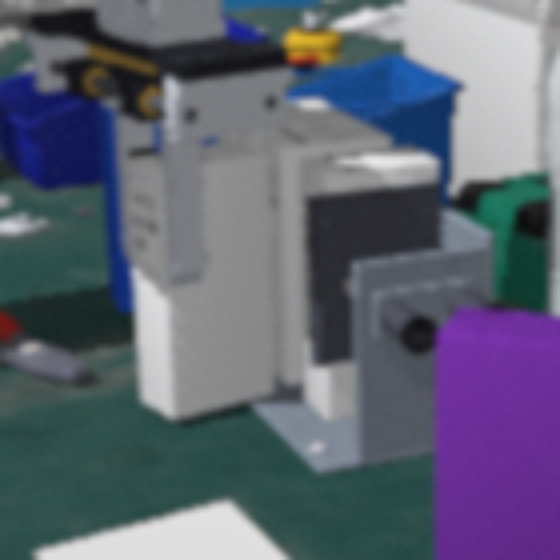

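The boxes are all upright and the spare is held square at crop (200,270). Entering again.

Call:
{"op": "carry_out", "data": {"deltas": [[[-0.21,-1.02,0],0,0.3],[[-0.4,-0.08,0],0,0.3],[[-0.2,-0.04,0],0,0.3],[[-0.2,-0.04,0],0,0.3],[[-0.2,-0.05,0],0,0.3],[[0,0,0],0,0.3]]}}

```text
clock: 12.52
eef_pos: [488.9, 46.2, 109.4]
eef_rot: [3.142, -0.0, -2.901]
wrist_force: [-0.5, -0.2, -1.4]
finger_gap: 38.7
```

Call:
{"op": "carry_out", "data": {"deltas": [[[0.02,-0.1,0],0,0.3],[[0.02,-0.1,0],0,0.3],[[0.02,-0.1,0],0,0.3],[[0.02,-0.1,0],0,0.3],[[0.02,-0.1,0],0,0.3],[[0.02,-0.1,0],0,0.3],[[0,0,0],0,0.3]]}}

```text
clock: 13.1
eef_pos: [488.7, 40.0, 109.4]
eef_rot: [3.141, -0.0, -2.901]
wrist_force: [-1.1, 4.5, -1.9]
finger_gap: 38.8
```

Run:
```python
from h import *
where()
```

```text
t 13.10 c [-67.7 -26. ] phi 11.98 R [-29.4 -37.8] L [-37.5   0.4] bot 5.7 F rack x -0.9 y 4.5 z -1.9 gap 38.8
```

Call:
{"op": "carry_out", "data": {"deltas": [[[0.02,-0.1,0],0,0.3],[[0.02,-0.1,0],0,0.3],[[0.02,-0.1,0],0,0.3],[[0.02,-0.1,0],0,0.3],[[0.02,-0.1,0],0,0.3],[[0.02,-0.1,0],0,0.3],[[0.02,-0.1,0],0,0.3],[[0.02,-0.1,0],0,0.3],[[0,0,0],0,0.3]]}}

```text
clock: 13.85
eef_pos: [489.1, 31.7, 109.4]
eef_rot: [3.142, -0.0, -2.901]
wrist_force: [-1.9, 4.4, -2.9]
finger_gap: 39.0
```

Call:
{"op": "carry_out", "data": {"deltas": [[[0.02,-0.1,0],0,0.3],[[0.02,-0.1,0],0,0.3],[[0.02,-0.1,0],0,0.3],[[0.02,-0.1,0],0,0.3],[[0,0,0],0,0.3]]}}

```text
clock: 14.27
eef_pos: [489.3, 27.8, 109.4]
eef_rot: [3.141, -0.0, -2.901]
wrist_force: [-2.4, 4.4, -2.1]
finger_gap: 38.5
```

Run:
```python
from h import *
where()
p,d=vision.camera('side'); cv2.imwrite('pics/s7.png',cv2.resize(p[160:300,210:350,::-1],None,fx=4,fy=4))
p,d=vision.camera('top'); cv2.imwrite('pics/t7.png',cv2.resize(p[170:270,210:330,::-1],None,fx=5,fy=5))
```

```text
t 14.27 c [-67.6 -38.2] phi 11.98 R [-29.3 -50. ] L [-37.4 -11.9] bot 5.7 F rack x -2.3 y 4.5 z -2.1 gap 38.5
```

View pics/s7.png

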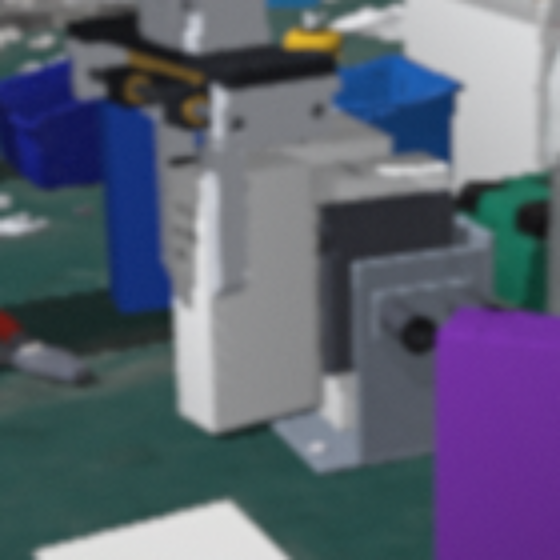

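View pics/t7.png

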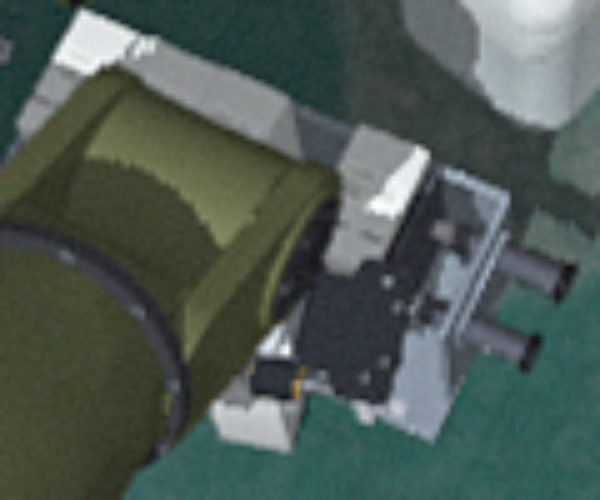

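Box 4 and the plate have moved right (top crop (380,190)), the gap at the front is open, and the forces are small. Now I'll rotate square while easing in.

Run:
```python
from h import *
s,p,y=st(); 
W=[(-34,-11.8,10),(-31,-11.5,8),(-28,-11.4,6),(-25,-11.2,4),(-22,-11.1,2),(-19,-11,0),(-10,-11,0)]
for w in W:
    t,yy=cornerL_tcp(*w,5.5); print(w,to_tool(t,yy,p,y)); p,y=t,yy
```

```text
(-34, -11.8, 10) [-0.27  0.15  0.02  1.98]
(-31, -11.5, 8) [-0.24  0.19 -0.    2.  ]
(-28, -11.4, 6) [-0.23  0.18 -0.    2.  ]
(-25, -11.2, 4) [-0.24  0.2  -0.    2.  ]
(-22, -11.1, 2) [-0.24  0.2  -0.    2.  ]
(-19, -11, 0) [-0.24  0.21 -0.    2.  ]
(-10, -11, 0) [-0.9 -0.  -0.  -0. ]
```

Call:
{"op": "carry_out", "data": {"deltas": [[[-0.14,0.08,0],1,0.3],[[-0.13,0.07,0],1,0.3],[[0,0,0],0,0.3]]}}

```text
clock: 14.62
eef_pos: [491.5, 30.2, 109.3]
eef_rot: [3.141, -0.001, -2.937]
wrist_force: [-3.3, 5.5, -1.9]
finger_gap: 39.0
```

Call:
{"op": "carry_out", "data": {"deltas": [[[-0.12,0.1,0],1,0.3],[[-0.12,0.09,0],1,0.3],[[0,0,0],0,0.3]]}}

```text
clock: 14.87
eef_pos: [493.5, 32.5, 109.3]
eef_rot: [3.141, -0.001, -2.972]
wrist_force: [-2.2, 5.8, -0.5]
finger_gap: 38.7
```

Run:
```python
from h import *
where()
```

```text
t 14.87 c [-62.9 -35.3] phi 7.90 R [-25.5 -49.8] L [-30.9 -11.2] bot 5.6 F rack x -2.0 y 5.9 z -0.5 gap 38.7
```

Call:
{"op": "carry_out", "data": {"deltas": [[[-0.12,0.09,0],1,0.3],[[-0.12,0.09,0],1,0.3],[[0,0,0],0,0.3]]}}

```text
clock: 15.12
eef_pos: [495.7, 34.7, 109.3]
eef_rot: [3.141, -0.0, -3.007]
wrist_force: [-2.3, 6.0, -1.9]
finger_gap: 38.7
```

Call:
{"op": "carry_out", "data": {"deltas": [[[-0.12,0.1,0],1,0.3],[[-0.12,0.09,0],1,0.3],[[0,0,0],0,0.3]]}}

```text
clock: 15.37
eef_pos: [497.9, 36.9, 109.4]
eef_rot: [3.141, -0.0, -3.042]
wrist_force: [-1.2, 4.5, -1.8]
finger_gap: 38.6
```

Call:
{"op": "carry_out", "data": {"deltas": [[[-0.12,0.1,0],1,0.3],[[-0.12,0.1,0],1,0.3],[[0,0,0],0,0.3]]}}

```text
clock: 15.62
eef_pos: [500.3, 39.0, 109.5]
eef_rot: [3.142, 0.0, -3.077]
wrist_force: [-0.7, 4.2, -1.5]
finger_gap: 38.5
```

Run:
```python
from h import *
where()
```

```text
t 15.62 c [-55.7 -31.7] phi 1.90 R [-20.1 -50. ] L [-21.4 -11.1] bot 5.8 F rack x -0.6 y 4.2 z -1.5 gap 38.5
```

Call:
{"op": "carry_out", "data": {"deltas": [[[-0.12,0.1,0],1,0.3],[[-0.12,0.1,0],0.9,0.3],[[-0.2,0,0.03],0,0.3],[[-0.2,0,0.03],0,0.3],[[-0.2,0,0],0,0.3],[[0,0,0],0,0.3]]}}

```text
clock: 16.12
eef_pos: [508.8, 41.2, 108.8]
eef_rot: [3.142, 0.0, -3.109]
wrist_force: [0.9, 5.7, -1.7]
finger_gap: 39.0
```

Call:
{"op": "carry_out", "data": {"deltas": [[[-0.2,0,0],0,0.3],[[-0.2,0,0],0,0.3],[[-0.2,0,0],0,0.3],[[-0.2,0,0],0,0.3],[[0,0,0],0,0.3]]}}

```text
clock: 16.53
eef_pos: [516.7, 41.5, 108.8]
eef_rot: [3.141, 0.0, -3.109]
wrist_force: [-0.2, 5.1, -1.5]
finger_gap: 38.9
```

Run:
```python
from h import *
where()
p,d=vision.camera('side'); cv2.imwrite('pics/s8.png',cv2.resize(p[160:300,210:350,::-1],None,fx=4,fy=4))
p,d=vision.camera('top'); cv2.imwrite('pics/t8.png',cv2.resize(p[170:270,210:330,::-1],None,fx=5,fy=5))
```

```text
t 16.53 c [-39.2 -30.5] phi 0.09 R [ -4.1 -50. ] L [ -4.2 -11. ] bot 5.1 F rack x -0.0 y 5.1 z -1.5 gap 38.9
```

View pics/s8.png

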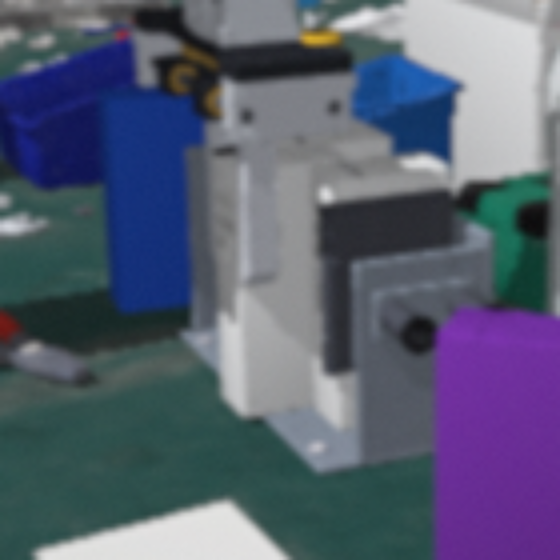

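View pics/t8.png

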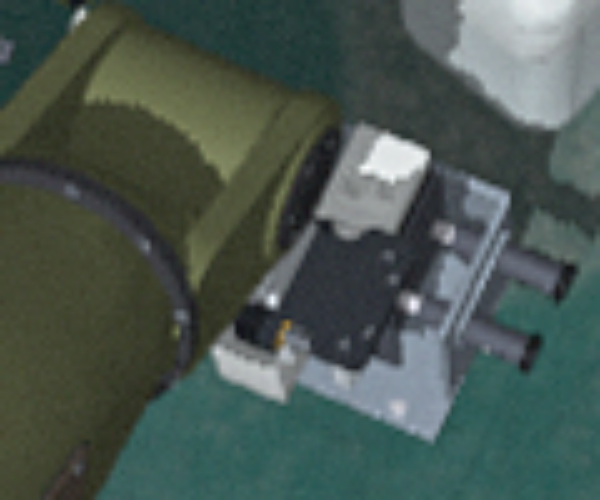

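It's sliding in cleanly with about 5 N sideways only; the box is upright at side crop (270,290). Continuing.

Call:
{"op": "carry_out", "data": {"deltas": [[[-0.2,0,0],0,0.3],[[-0.2,0,0],0,0.3],[[-0.2,0,0],0,0.3],[[-0.2,0,0],0,0.3],[[0,0,0],0,0.3]]}}

```text
clock: 17.05
eef_pos: [524.4, 41.7, 108.8]
eef_rot: [-3.142, -0.0, -3.109]
wrist_force: [0.5, 3.8, -2.1]
finger_gap: 39.0
```

Call:
{"op": "carry_out", "data": {"deltas": [[[-0.2,0,0],0,0.3],[[-0.2,0,0],0,0.3],[[-0.2,0,0],0,0.3],[[-0.15,0,0],0,0.3],[[0,0,0],0,0.3]]}}

```text
clock: 17.47
eef_pos: [531.9, 41.9, 108.7]
eef_rot: [-3.142, -0.0, -3.109]
wrist_force: [-0.1, 3.4, -2.5]
finger_gap: 39.0
```

Call:
{"op": "carry_out", "data": {"deltas": [[[0,0,0.05],0,0.3],[[0,0,0],0,0.3]]}}

```text
clock: 17.63
eef_pos: [532.0, 41.9, 108.5]
eef_rot: [-3.142, 0.001, -3.109]
wrist_force: [-0.1, 3.7, -1.8]
finger_gap: 38.5
```

Run:
```python
from h import *
where()
```

```text
t 17.63 c [-23.9 -30.6] phi 0.08 R [ 11.1 -50. ] L [ 11.1 -11. ] bot 4.8 F rack x -0.0 y 3.7 z -1.8 gap 38.5
```

Lowering by feel onto the floor.

Call:
{"op": "carry_out", "data": {"deltas": [[[0,0,0.04],0,0.3],[[0,0,0],0,0.3]]}}

```text
clock: 17.8
eef_pos: [532.0, 41.9, 108.2]
eef_rot: [-3.142, 0.001, -3.109]
wrist_force: [-0.7, 3.2, 0.4]
finger_gap: 38.7
```

Call:
{"op": "carry_out", "data": {"deltas": [[[0,0,0.04],0,0.3],[[0,0,0],0,0.3]]}}

```text
clock: 17.97
eef_pos: [532.0, 41.9, 107.7]
eef_rot: [-3.142, 0.001, -3.109]
wrist_force: [0.4, 2.8, 0.7]
finger_gap: 39.4
```

Call:
{"op": "carry_out", "data": {"deltas": [[[0,0,0.04],0,0.3],[[0,0,0],0,0.3]]}}

```text
clock: 18.13
eef_pos: [532.1, 41.9, 107.7]
eef_rot: [-3.142, 0.001, -3.109]
wrist_force: [-1.9, 3.5, 6.5]
finger_gap: 38.9
```

Call:
{"op": "carry_out", "data": {"deltas": [[[0,0,-0.03],0,0.3],[[0,0,0],0,0.42],[[0,0,0],0,0.5],[[0,0,0],0,0.5],[[0,0,0],0,0.5],[[0,0,0],0,0.5]]}}

```text
clock: 18.63
eef_pos: [531.7, 41.8, 107.3]
eef_rot: [-3.141, -0.0, -3.109]
wrist_force: [0.0, -0.2, -0.3]
finger_gap: 46.8
```

Call:
{"op": "carry_out", "data": {"deltas": [[[0.3,0,0],0,0.5],[[1.0,0,0],0,0.5],[[1.5,0,0],0,0.5],[[1.2,0,0],0,0.5],[[0,0,0],0,0],[[0,0,0.6],0,0],[[0,0,0.6],0,0],[[0,0,0.6],0,0],[[0,0,0],0,0],[[0,0,0],0,0],[[0,0,0],0,0]]}}

```text
clock: 19.55
eef_pos: [492.0, 40.6, 89.3]
eef_rot: [3.142, -0.0, -3.109]
wrist_force: [-0.8, 0.1, 1.1]
finger_gap: 3.6
```

Run:
```python
from h import *
where(); print(st()[1])
p,d=vision.camera('side'); cv2.imwrite('pics/s9.png',cv2.resize(p[160:300,210:350,::-1],None,fx=4,fy=4))
p,d=vision.camera('top'); cv2.imwrite('pics/t9.png',cv2.resize(p[170:270,210:330,::-1],None,fx=5,fy=5))
```

```text
t 19.55 c [-63.9 -30.6] phi 0.08 R [-28.9 -50.1] L [-28.9 -11.1] bot -14.4 F rack x -0.8 y 0.1 z 1.1 gap 3.6
[492.02101681  40.59789932  89.31198749]
```

View pics/s9.png

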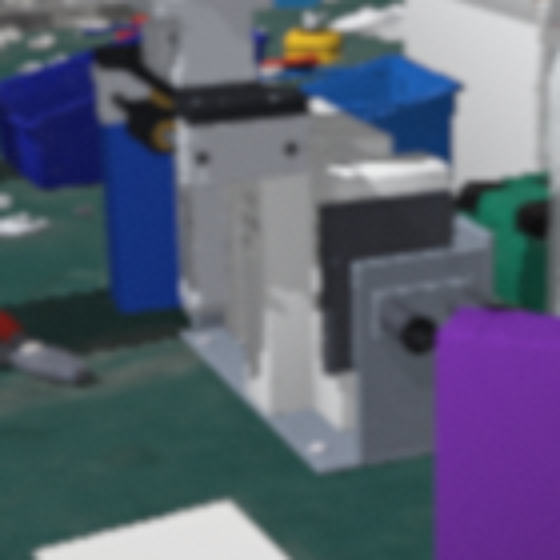

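View pics/t9.png

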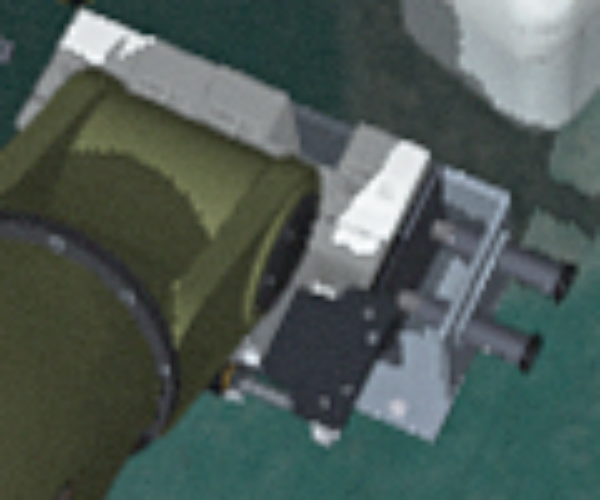

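The spare stays upright after release, about 29 mm proud of home. Now I'll push it home from the front with closed fingers.

Call:
{"op": "carry_out", "data": {"deltas": [[[-0.5,0,0],0,0],[[-0.5,0,0],0,0],[[-0.3,0,0],0,0],[[-0.2,0,0],0,0],[[-0.2,0,0],0,0],[[-0.2,0,0],0,0],[[-0.2,0,0],0,0],[[0,0,0],0,0]]}}

```text
clock: 20.32
eef_pos: [513.0, 41.3, 89.4]
eef_rot: [3.142, -0.0, -3.109]
wrist_force: [0.0, 0.8, 0.6]
finger_gap: 0.5
```

Call:
{"op": "carry_out", "data": {"deltas": [[[-0.2,0,0],0,0],[[-0.2,0,0],0,0],[[-0.2,0,0],0,0],[[-0.2,0,0],0,0],[[-0.2,0,0],0,0],[[0,0,0],0,0]]}}

```text
clock: 20.82
eef_pos: [523.2, 41.6, 89.4]
eef_rot: [-3.142, 0.0, -3.109]
wrist_force: [-0.1, -0.0, -0.5]
finger_gap: 0.3
```

Call:
{"op": "carry_out", "data": {"deltas": [[[-0.2,0,0],0,0],[[-0.2,0,0],0,0],[[-0.2,0,0],0,0],[[0,0,0],0,0]]}}

```text
clock: 21.15
eef_pos: [529.2, 41.8, 89.4]
eef_rot: [-3.142, 0.0, -3.109]
wrist_force: [-1.3, -0.7, -1.6]
finger_gap: 0.5
```

Run:
```python
from h import *
where(); print(st()[1])
p,d=vision.camera('side'); cv2.imwrite('pics/s10.png',cv2.resize(p[160:300,210:350,::-1],None,fx=4,fy=4))
```

```text
t 21.15 c [-26.7 -30.6] phi 0.08 R [  8.4 -50. ] L [  8.3 -11. ] bot -14.3 F rack x -1.3 y -0.7 z -1.6 gap 0.5
[529.22439747  41.77812221  89.44966204]
```

View pics/s10.png

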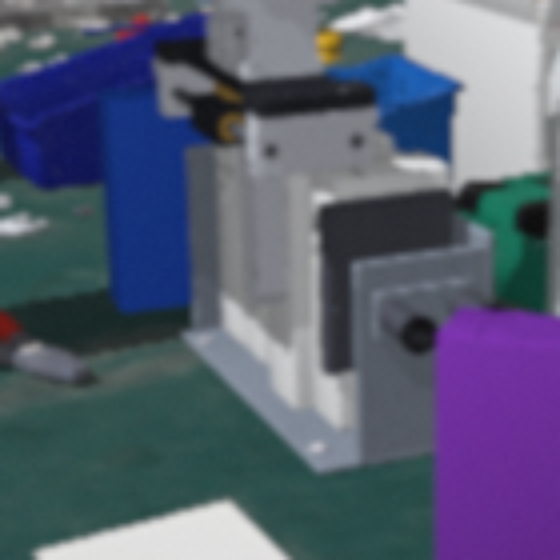

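Call:
{"op": "carry_out", "data": {"deltas": [[[-0.15,0,0],0,0],[[-0.15,0,0],0,0],[[-0.1,0,0],0,0],[[0,0,0],0,0]]}}

```text
clock: 21.53
eef_pos: [533.0, 41.9, 89.4]
eef_rot: [-3.141, 0.0, -3.109]
wrist_force: [-2.2, -0.9, -1.7]
finger_gap: 0.5
```

Call:
{"op": "carry_out", "data": {"deltas": [[[-0.15,0,0],0,0],[[-0.15,0,0],0,0],[[-0.1,0,0],0,0],[[0,0,0],0,0]]}}

```text
clock: 21.87
eef_pos: [537.0, 42.0, 89.4]
eef_rot: [-3.142, 0.0, -3.109]
wrist_force: [-1.9, -1.6, -1.1]
finger_gap: 0.4
```

Run:
```python
from h import *
where(); print(st()[1])
p,d=vision.camera('side'); cv2.imwrite('pics/s11.png',cv2.resize(p[160:300,210:350,::-1],None,fx=4,fy=4))
```

```text
t 21.87 c [-18.8 -30.6] phi 0.08 R [ 16.2 -50. ] L [ 16.1 -11. ] bot -14.3 F rack x -1.9 y -1.5 z -1.1 gap 0.4
[537.04580924  42.02885706  89.43252931]
```

View pics/s11.png

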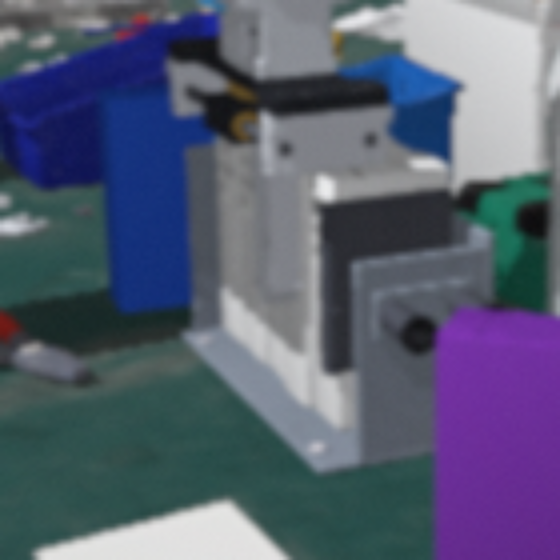

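It moves with about 2 N, and the box front is nearly level with its neighbours at crop (300,370). Continuing in small steps.

Call:
{"op": "carry_out", "data": {"deltas": [[[-0.1,0,0],0,0],[[-0.1,0,0],0,0],[[0,0,0],0,0]]}}

```text
clock: 22.17
eef_pos: [539.0, 42.1, 89.5]
eef_rot: [-3.142, 0.0, -3.109]
wrist_force: [-2.8, -0.2, 0.2]
finger_gap: 0.5
```

Call:
{"op": "carry_out", "data": {"deltas": [[[-0.1,0,0],0,0],[[0,0,0],0,0]]}}

```text
clock: 22.33
eef_pos: [539.9, 42.1, 89.5]
eef_rot: [-3.142, 0.0, -3.109]
wrist_force: [-3.0, -1.6, -1.3]
finger_gap: 0.3
```

Call:
{"op": "carry_out", "data": {"deltas": [[[-0.1,0,0],0,0],[[0,0,0],0,0]]}}

```text
clock: 22.5
eef_pos: [540.9, 42.2, 89.5]
eef_rot: [-3.142, -0.0, -3.109]
wrist_force: [-3.4, -3.0, 0.8]
finger_gap: 0.8
```

Call:
{"op": "carry_out", "data": {"deltas": [[[-0.07,0,0],0,0],[[0,0,0],0,0]]}}

```text
clock: 22.67
eef_pos: [540.8, 42.2, 89.4]
eef_rot: [-3.142, -0.002, -3.109]
wrist_force: [-12.3, -3.4, 4.3]
finger_gap: 0.4
```

Force jumped to 12 N, which is the back stop. Retreating to inspect.

Call:
{"op": "carry_out", "data": {"deltas": [[[0.3,0,0],0,0],[[1.5,0,0],0,0],[[3.0,0,0],0,0],[[0,0,-3.0],0,0],[[0,0,-3.5],0,0],[[0,0,-3.5],0,0],[[0,-3.5,0],0,0],[[0,-3.5,0],0,0],[[0,-3.5,0],0,0],[[0,-3.5,0],0,0],[[0,-3.5,0],0,0],[[0,-3.5,0],0,0],[[0,-3.5,0],0,0],[[0,0,0],0,0]]}}

```text
clock: 23.83
eef_pos: [501.7, -209.0, 189.6]
eef_rot: [-3.14, 0.002, -3.112]
wrist_force: [-0.6, 0.9, -0.6]
finger_gap: 0.6
```

Run:
```python
from h import *
where(); print(st()[1])
p,d=vision.camera('side'); cv2.imwrite('pics/s12.png',cv2.resize(p[160:300,210:350,::-1],None,fx=4,fy=4))
p,d=vision.camera('top'); np.save('pics/t12.npy',d); cv2.imwrite('pics/t12f.png',p[:,:,::-1]);cv2.imwrite('pics/t12.png',cv2.resize(p[160:260,200:340,::-1],None,fx=5.5,fy=5.5,interpolation=2))
```

```text
t 23.83 c [ -62.  -280.5] phi -0.13 R [ -27.1 -300.1] L [ -27.  -261.1] bot 85.9 F rack x -0.6 y 0.9 z -0.6 gap 0.6
[ 501.73841236 -209.04239732  189.62770992]
```

View pics/s12.png

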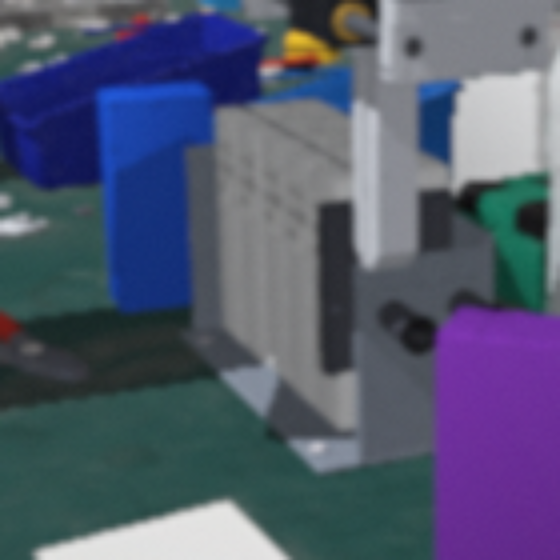

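View pics/t12.png

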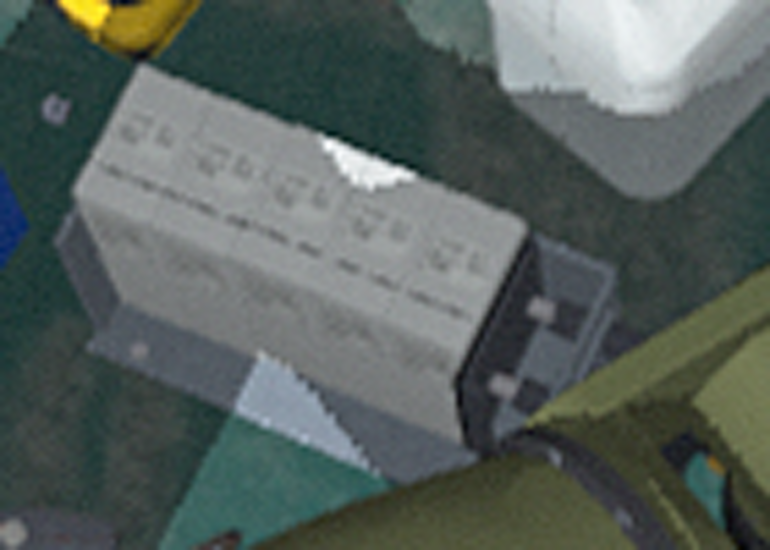

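View pics/t12f.png

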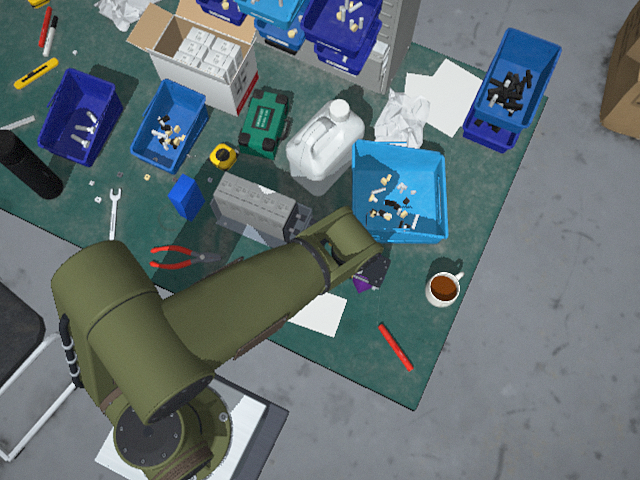

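All five boxes stand in one flush row (top crop corners (145,65) to (527,220)). Checking numerically.

Run:
```python
from h import *
g=cv2.cvtColor(cv2.imread('pics/t12f.png'),cv2.COLOR_BGR2GRAY).astype(np.float32)
r=lambda x,y:((x+.5)/5.5-.5+200,(y+.5)/5.5-.5+160)
pp=lambda l:rack(plane('top',*l,152)).round(1)
A,B,C,D=(147,64),(527,220),(462,380),(76,195)
e=[edge(g,r(*a),r(*b),3) for a,b in ((A,B),(B,C),(C,D),(D,A))]
for n,i,j in (('BL',3,0),('BR',0,1),('FR',1,2),('FL',2,3)): print(n,pp(cross(e[i],e[j])))
# local back/front edge per box
for k in range(5):
    f=lambda P,Q,t:tuple(np.array(P)+(np.array(Q)-P)*t)
    b=edge(g,r(*f(A,B,k/5)),r(*f(A,B,(k+1)/5)),3); c=edge(g,r(*f(D,C,k/5)),r(*f(D,C,(k+1)/5)),3)
    print(k+1,'back',pp(b[0]),'front',pp(c[0]))
d=np.load('pics/t12.npy');P=cloud('top',d)
for k in range(5):
    u,v=map(int,r(*( (np.array(A)+(np.array(C)-A)*0)+ (np.array(B)-A)*(k+.5)/5+(np.array(D)-A)*.5)))
    print(k+1,'top z',np.median(P[v-2:v+3,u-2:u+3,2]).round(1))
a=cv2.imread('pics/top0.png');b=cv2.imread('pics/t12f.png')
for n,(u,v) in dict(pliers=(183,257),tape=(222,156),mug=(443,289),marker=(396,346)).items():
    T=a[v-14:v+14,u-20:u+20];S=b[v-24:v+24,u-30:u+30];R_=cv2.matchTemplate(S,T,cv2.TM_CCOEFF_NORMED);print(n,cv2.minMaxLoc(R_)[1::2])
```

```text
BL [ 38.3 106.3]
BR [ 41.3 -90.6]
FR [-34.7 -90.2]
FL [-30.  106.5]
1 back [38.7 86.3] front [-32.   82.2]
2 back [39.1 43.9] front [-31.4  43.5]
3 back [40.5  5.8] front [-31.7   4.3]
4 back [ 40.4 -33.1] front [-34.5 -38. ]
5 back [ 40.5 -72.6] front [-37.1 -73.8]
1 top z 153.4
2 top z 152.3
3 top z 154.0
4 top z 152.0
5 top z 153.2
pliers (0.8460401296615601, (10, 10))
tape (0.8984987139701843, (10, 10))
mug (0.9976086616516113, (10, 10))
marker (0.995008111000061, (10, 10))
```

```bash
python3 -c "
from h import *
print(workorder.sign_off())"
```

```text
the job is handed in; nothing more can be done
None
```

I worked the spare box into the gap and pushed it home against the back stop, then handed the job in at about 24 s of the 67 s allowed. No verdict was reported.

**How it went:**
- I gripped the spare by its rear end and first used its edge to nudge boxes 1–3 snug to the left (6.8 N at most).
- I then eased box 4 and the sprung plate right at about 4–6 N, turned the spare square as it entered, and set it on the rack floor.
- I finished by pushing it back with closed fingers at about 3 N, until the force rose to 12 N at the back stop.

**Last checks:**
- **Row:** it measures about 196 mm along the row, against 195 mm for five tight boxes. That puts the plate at about 15 mm of travel.
- **Spare:** its back edge is at x ≈ 40 mm, on the back stop.
- **Other boxes:** their back edges are at 38.7–40.5 mm and their tops at 152–154 mm. All five look upright.
- **Bystanders:** the pliers, tape measure, mug and marker show no movement between the first and last pictures.

**Did not agree:** the front-edge fit for the spare and box 4 read 3–6 mm further out than home. I took this for a false edge in the shaded picture, because the back edges, the stop force and the fingers' final position all put the spare at home. The rack's y position also seems to be about 2 mm out in my frame compared with what I felt on contact.

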